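# Release a rinsed suction cannula from its push-fit port

## Task

The wide, bell-mouthed suction cannula on the rinsing manifold is done: free it by pressing the release ring of its push-fit port down, pull it straight up out of the port and stand it in the steel beaker, lowering its foot to the bottom before you let go. Leave the two slim cannulas plugged in, the beaker upright and the other loose things where they are.

Things in the scene. Friction and masses are not known exactly. Their poses are not given: they have to be found in the camera images.
- cannula_bell_mid (a point): the suction cannula to take out: straight steel tube, 114 mm long, 16 mm diameter, flaring to a 24 mm bell mouth in its top 10 mm, 60 to 100 g; a 22 mm retaining bead, 5 mm high, lies 41 to 46 mm above its foot. This point is its centre, 57 mm above the foot; z runs up the tube. It stands upright in one of the three ports, showing 40 mm above the ring (30 mm straight, then the bell)
- cannula_bell_foot (a point): the middle of the lower end of the bell-mouthed cannula; z runs up the tube. Seated, the foot is 13 mm above the worktop in a snug bore; it is clear of the ring after 75 mm of lift
- cannula_slim0_mid (a point): slim steel suction cannula in another port, to stay there: same 16 mm tube and bead as the bell-mouthed one, but 112 mm long and narrowed to a 9 mm nozzle for its last 16 mm, so a cone and a thin end show above its ring, up to 125 mm above the worktop: lift the other clear over it. This point is its centre, 56 mm above its foot; z runs up along the tube
- cannula_slim1_mid (a point): slim steel suction cannula in another port, to stay there: same 16 mm tube and bead as the bell-mouthed one, but 112 mm long and narrowed to a 9 mm nozzle for its last 16 mm, so a cone and a thin end show above its ring, up to 125 mm above the worktop: lift the other clear over it. This point is its centre, 56 mm above its foot; z runs up along the tube
- manifold: rinsing manifold, fixed: white-coated block 66 mm deep (x), 222 mm long (y), 68 mm high, on a foot plate 92 x 262 mm; brass valve at the +y end (to 171 mm from the centre), round gauge at the -y end (to 157 mm out, 101 mm high). Origin: under its centre at worktop level; x away from the robot, y along the row of ports, z up. Three upright push-fit ports at y = +68, 0, -68 mm
- ring0_top (a point): flat top of the release ring of the +y port: grey ribbed plastic flange, 52 mm across, 8 mm thick, with a 26 mm hole through which the cannula comes up; the face to press is the band 13 to 26 mm off the axis. This point is on the port's axis, level with the ring's top, 87 mm above the worktop when up, and moves with the ring
- ring1_top (a point): flat top of the release ring of the middle port: grey ribbed plastic flange, 52 mm across, 8 mm thick, with a 26 mm hole through which the cannula comes up; the face to press is the band 13 to 26 mm off the axis. This point is on the port's axis, level with the ring's top, 87 mm above the worktop when up, and moves with the ring
- ring2_top (a point): flat top of the release ring of the -y port: grey ribbed plastic flange, 52 mm across, 8 mm thick, with a 26 mm hole through which the cannula comes up; the face to press is the band 13 to 26 mm off the axis. This point is on the port's axis, level with the ring's top, 87 mm above the worktop when up, and moves with the ring
- ring0 (a joint): how far the +y port's ring is pressed: 0 up, 0.008 m at its stop; the spring resists with 4 N at first, 8 N at the stop, and brings it back. Four collet teeth hold the cannula by the top of its bead, so a plain pull does not free it; with the ring over 4.5 mm down they stand apart and the bead can pass. The cannula stays put while the ring is pressed
- ring1 (a joint): the same for the middle port. Once the bead is drawn 1 to 4 mm up between the open teeth they cannot shut, so the ring may then rise with the pull: fingertips straddling the tube can push the ring to its stop, close on the tube there and pull straight up
- ring2 (a joint): the same for the -y port
- beaker: open round draining beaker, plain steel, 76 mm outside diameter (80 mm over its rolled rim), 55 mm high, wall 2.5 mm, floor 3 mm thick, loose, 0.45 kg. Origin: under its centre, at worktop level; z up. A cannula let go in it leans on the rim
- gauze_pack: bystander: printed carton, 94 x 62 x 36 mm, lying on the worktop; origin under its centre
- cotton_pot: bystander: small white pot with a lid, 49 mm across, 82 mm high; origin under its centre
- drop_bottle: bystander: white dropper bottle with a blue cap, 26 mm across, 68 mm high; origin under its centre
- mouth_mirror: bystander: steel mouth mirror, 142 mm long, lying flat along its x; origin under the centre
Things that resemble listed ones, but are neither listed nor needed, are in the scene too. Leave any purple or yellow look-alike of the part that bears cannula_bell_mid alone. Leave any green look-alike of the beaker alone.

How it is judged:
On the way, in this order (a step that is already met when the one before it is completed fails the run):
1. the release ring of the port that holds the bell-mouthed cannula is pressed at least 4.5 mm down (((value of joint ring0 above 0.0045 m and horizontal distance between cannula_bell_mid and ring0_top below 0.015 m) or (value of joint ring1 above 0.0045 m and horizontal distance between cannula_bell_mid and ring1_top below 0.015 m) or (value of joint ring2 above 0.0045 m and horizontal distance between cannula_bell_mid and ring2_top below 0.015 m))), for 0.1 s.
2. the bell-mouthed cannula, held by the fingers, has been pulled clear of its port (foot more than 88 mm above the worktop) (contact force between the fingers and cannula_bell above 0.5 N and z of cannula_bell_foot in the frame of manifold above 0.088 m), for 0.1 s.
3. still held by the fingers, its foot has been lowered inside the beaker to within 15 mm of the beaker's floor (contact force between the fingers and cannula_bell above 0.5 N and horizontal distance between cannula_bell_foot and beaker below 0.036 m and z of cannula_bell_foot in the frame of beaker below 0.018 m), for 0.1 s.
At the end, for the whole second after the job is handed in: The bell-mouthed cannula rests in the beaker, bell up (under 60 degrees off vertical), its foot inside and within 22 mm of the floor; the beaker stands upright (within 6 degrees), both at rest; both slim cannulas are within 10 mm of where they were (horizontal distance between cannula_bell_foot and beaker below 0.036 m and z of cannula_bell_foot in the frame of beaker between -0.005 and 0.025 m and angle between cannula_bell_foot's own z axis and vertical below 1.05 rad and linear speed of each of cannula_bell, beaker below 0.03 m/s and angle between beaker's own z axis and vertical below 0.1 rad and distance of each of cannula_slim0_mid, cannula_slim1_mid from where it was at the start of the episode below 0.01 m); the robot touches nothing.
It fails at once if a slim cannula is pulled more than 20 mm from its place (distance of any of cannula_slim0_mid, cannula_slim1_mid from where it was at the start of the episode above 0.02 m).
It fails at once if the beaker is knocked over (angle between beaker's own z axis and vertical above 0.5 rad).
It fails at once if one of the other loose things is shoved more than 30 mm (distance of any of gauze_pack, cotton_pot, drop_bottle, mouth_mirror from where it was at the start of the episode above 0.03 m).
It also fails if it takes over 51 s, if anything falls off the work surface, if the arm or the gripper's body presses on something with over 40 N, if the wrist force passes 120 N, or if a joint passes its speed limit or range.

## Robot

A 7-joint arm with a two-finger parallel gripper is mounted at the origin on a cart in front of the work surface, level with it; the furniture and walls round the work are solid. World frame = base frame: x ahead of the robot, y to its left, z up, the work surface at z = 0. Lengths are in m, angles in rad, forces in N, time in s.
With the tool pointing down it reaches from about 0.4 to 0.9 m from the base axis. Payload 5.6 kg.
Tool frame: the origin (TCP) lies midway between the tips of the shut fingers; the grasp point (between the pads) lies 19 mm behind it; z points along the fingers, y is the line along which they close (so a half turn about z gives the same grasp; the last joint's range is limited). The gripper opens to 92 mm and grips with 3 to 60 N. Pads are 20 mm wide; open, the fingers measure 128 mm over their backs; the gripper's body (75 mm by 189 mm) begins 69 mm behind the grasp point.
Start: joints at [-1.354, 0.468, -0.012, 1.603, 0.006, 1.071, -0.056], TCP at [0.167, 0.628, 0.215] pointing down, gripper open.
Joint ranges: [-2.53, 2.53], [-0.31, 2.02], [-1.57, 1.55], [0.28, 2.44], [-1.29, 4.43], [0.15, 1.84], [-2.92, 2.92]. Speed limits (rad/s): [2.57, 2.57, 3.14, 3.14, 3.14, 3.14, 3.14].

## Interface

Orientations are given as a 3x3 rotation matrix whose columns are the frame's x, y, z axes.
In Python, from station import env, effector, solver, viewer, workorder, search_frame, tip_of gives the robot as it stands. Calls block until the motion is done:
- env.reach(position, orientation): joint-space move of the TCP to a pose.
- env.movel(position, frame=None, rate=0.15): straight line of the TCP; frame=None keeps the orientation; rate is the mean speed in m/s.
- env.goto_joints(angles): joint-space move.
- effector.release() and effector.grasp(squeeze=None): open the fingers fully, or close them until they stop; squeeze is the grip in N (None keeps the last).
- env.pause(seconds).
- solver.inverse_kinematics(position, orientation): joint angles nearest the present ones, or None.
- env.sense(): the state.
- viewer.read_camera(name): name is "scene" or "top" or "wrist"; returns (picture, depth): 400x640x3 uint8, red, green, blue; 400x640 float32, m along the optical axis (not along the pixel's ray), 0 where there is no reading.
- viewer.camera_info(name): a dict with "intrinsics" (3x3 intrinsics, pixels), "eye" and "rotation" of the camera in the world; the wrist camera has in their place "T_tool_cam" (4x4, takes a point from camera to tool coordinates, whose origin is the TCP and whose axes are the flange's). Camera axes: x right, y up, looking along -z (the intrinsics and any distortion apply to the point x, -y, -z); pixel columns grow to the right and rows downward; lengths in m; the calibration is good to about 2 mm. A picture is of the moment at which its call begins: read the wrist's pose just before it. camera_info takes no time and is no camera call.
A pose or a line that the arm cannot do raises env.PlanningError and nothing moves.
- workorder.finish_job(): hands the job in; it is judged then, once.
Trained networks look in the newest picture that a camera, given by its name, has taken for a name from the list of things; names that differ only in an ending like _2 or _b are one class to them, and where a whole thing is asked for, a point or a joint stands for the part that bears it (a point fixed in the world has none). Each returns a list of dicts, best first, with "score" (0 to 1); they miss things now and then, are a little off and sometimes report something else, mostly with a low value. They report only what shows in the picture. A call takes as long as a camera call. They do not tell look-alikes from the thing itself.
- search_frame(camera, name): "at" ([x, y, z] in m, in world coordinates, good to about 4 mm: the middle of the surface that is visible of it).
- tip_of(camera, name): "at" ([x, y, z] in m, in world coordinates, good to about 4 mm: a listed point, or the origin of a listed thing).
The state is a dict: "t": time; "joint_positions": joint angles; "joint_velocities": joint speeds; "tau": joint torques, N m; "ee_pos": TCP position; "tcp_rot": TCP orientation; "wrist_force": force on the tool from outside, world axes, zero at the start; "moment": the same for the moment, N m; "gripper_width": finger opening in m; "grasp_force": force on a finger pad.
Only numpy, scipy, OpenCV 4.12 (cv2) and the standard library are available. Lean on these libraries where they do the work, as an engineer would, in place of code of your own. Each camera call takes 0.05 s, during which the arm holds its last target. There are 200 camera calls.

## Working session

There is one attempt and no reset: what is moved stays moved. The work goes in short steps, each a Python script; the robot and the scene stay as the last script left them, time stands still between calls to the robot, and variables do not carry over. Pictures are saved under pics/ and viewed, at most 10 in all, crops included, and the job is handed in when it is done.

```bash
mkdir -p pics; cat > h.py <<'E'
from station import env, effector, solver, viewer, workorder, search_frame, tip_of
import numpy as np, cv2
E
python3 - <<'E'
from h import *
ims=[]
for c in("scene","top"):
    p,d=viewer.read_camera(c); np.save(f"{c}_d.npy",d)
    cv2.imwrite(f"pics/{c}0.png",p[:,:,::-1])
    i=viewer.camera_info(c); print(c,np.round(i["eye"],3),np.round(i["rotation"],3).tolist(),np.round(i["intrinsics"],1).tolist(),[k for k in i])
    for n in("cannula_bell_mid","cannula_slim0_mid","ring0_top","ring1_top","ring2_top","manifold","beaker","gauze_pack","cotton_pot","drop_bottle","mouth_mirror"):
        print(n,[(np.round(r["at"],3).tolist(),round(r["score"],2)) for r in tip_of(c,n)][:5])
print(env.sense()["t"])
E
```

```text
scene [-0.188  0.483  0.822] [[-0.585, 0.541, -0.605], [-0.811, -0.381, 0.443], [0.009, 0.75, 0.661]] [[422.0, 0.0, 321.5], [0.0, 422.0, 197.6], [0.0, 0.0, 1.0]] ['intrinsics', 'eye', 'rotation']
cannula_bell_mid [([0.342, 0.053, 0.053], 0.82), ([0.343, 0.138, 0.059], 0.71), ([0.467, 0.082, 0.077], 0.67)]
cannula_slim0_mid [([0.466, 0.088, 0.087], 0.57), ([0.477, 0.018, 0.074], 0.46)]
ring0_top [([0.446, 0.151, 0.088], 0.5), ([0.478, 0.02, 0.086], 0.18)]
ring1_top [([0.464, 0.089, 0.083], 0.46)]
ring2_top [([0.48, 0.016, 0.084], 0.45)]
manifold [([0.468, 0.086, -0.003], 0.6), ([0.474, 0.018, 0.072], 0.22)]
beaker [([0.55, -0.153, 0.002], 0.96), ([0.421, -0.224, -0.003], 0.57)]
gauze_pack [([0.505, -0.431, 0.004], 0.48)]
cotton_pot [([0.631, -0.292, -0.005], 0.7), ([0.453, 0.152, 0.068], 0.25)]
drop_bottle [([0.453, 0.389, -0.001], 0.71)]
mouth_mirror [([0.419, -0.357, -0.003], 0.61), ([0.465, 0.089, -0.001], 0.29)]
top [ 0.264 -0.006  1.731] [[-0.007, 0.991, -0.133], [-1.0, -0.005, 0.016], [0.015, 0.133, 0.991]] [[470.2, 0.0, 324.7], [0.0, 470.2, 196.6], [0.0, 0.0, 1.0]] ['intrinsics', 'eye', 'rotation']
cannula_bell_mid [([0.34, 0.057, 0.052], 0.57), ([0.341, 0.138, 0.057], 0.4), ([0.467, 0.088, 0.069], 0.36)]
cannula_slim0_mid [([0.477, 0.021, 0.067], 0.43)]
ring0_top []
ring1_top [([0.465, 0.087, 0.09], 0.62)]
ring2_top [([0.478, 0.02, 0.089], 0.69), ([0.451, 0.391, -0.002], 0.47)]
manifold [([0.464, 0.086, 0.001], 0.82), ([0.502, -0.43, -0.0], 0.23)]
beaker [([0.55, -0.151, -0.003], 0.68), ([0.42, -0.226, -0.003], 0.62)]
gauze_pack [([0.501, -0.432, -0.003], 0.8), ([0.446, 0.151, 0.073], 0.47)]
cotton_pot [([0.637, -0.297, -0.005], 0.44)]
drop_bottle [([0.451, 0.39, 0.001], 0.47)]
mouth_mirror [([0.463, 0.086, 0.013], 0.56), ([0.42, -0.357, 0.001], 0.5)]
1.2
```

View pics/scene0.png

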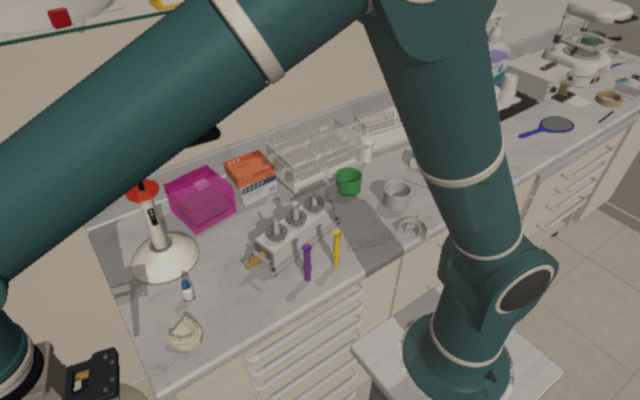

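View pics/top0.png

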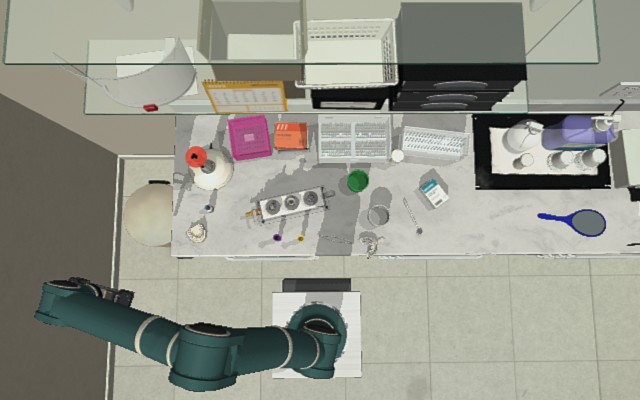

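The scene shows the manifold with three ports at about (276,230), (296,214) and (316,203). The purple (307,262) and yellow (337,248) look-alikes stand in front of it. The steel beaker is at (396,195) and the green one at (348,181). I'll enlarge the ports to find the bell.

```bash
python3 - <<'E'
import cv2
a=cv2.imread("pics/scene0.png")[175:275,235:355]; cv2.imwrite("pics/crop1.png",cv2.resize(a,(720,600),interpolation=cv2.INTER_CUBIC))
E
```

```text
(no output)
```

View pics/crop1.png

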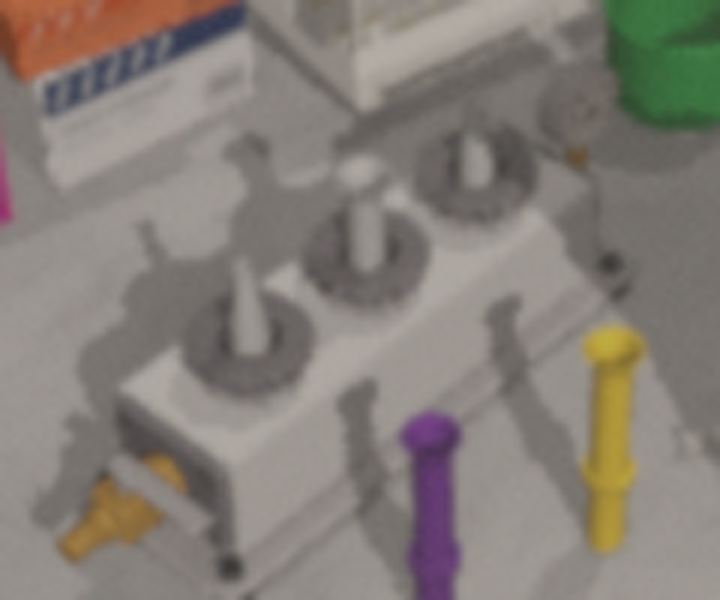

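Three things could be the bell. The cannula in the middle port, crop (365,180) or scene (296,205), is grey steel with a bell on top. The ones at (250,310) and (478,165) taper, so they are the slim pair, and the purple and yellow ones are decoys. The middle port is the target. The beaker is the steel one at (0.42,-0.225). I'll approach high and refine with the wrist camera.

```bash
cat >> h.py <<'E'
T=0.19
def R(t=T,s=1):
    y=s*np.array([np.cos(t),np.sin(t),0]); z=np.array([0,0,-1.]); return np.c_[np.cross(y,z),y,z]
def wrist(n):
    s=env.sense(); p,d=viewer.read_camera("wrist"); cv2.imwrite(f"pics/{n}.png",p[:,:,::-1])
    i=viewer.camera_info("wrist"); Tw=np.eye(4); Tw[:3,:3]=s["tcp_rot"]; Tw[:3,3]=s["ee_pos"]
    M=Tw@i["T_tool_cam"]; K=i["intrinsics"]
    v,u=np.mgrid[:400,:640]; c=np.stack([(u-K[0][2])*d/K[0][0],-(v-K[1][2])*d/K[1][1],-d,np.ones_like(d)],-1)
    w=(c@M.T)[...,:3]; w[d<=0]=np.nan
    np.save(n+".npy",w); return p,w
E
python3 - <<'E'
from h import *
s=env.sense(); print(np.round(s["tcp_rot"],2).tolist())
env.movel([0.17,0.56,0.33])
best=min((abs(q[6]),k) for k in(1,-1) if (q:=solver.inverse_kinematics([0.44,0.08,0.33],R(T,k))) is not None)
print(best)
env.reach([0.44,0.08,0.33],R(T,best[1]))
p,w=wrist("w1")
for n in("cannula_bell_mid","ring0_top","ring1_top","ring2_top","cannula_slim0_mid"):
    print(n,[(np.round(r["at"],3).tolist(),round(r["score"],2)) for r in tip_of("wrist",n)][:4])
s=env.sense();print(s["t"],np.round(s["joint_positions"],2),np.round(s["ee_pos"],3))
E
```

```text
[[-0.97, 0.26, 0.0], [0.26, 0.97, 0.0], [-0.0, 0.0, -1.0]]
(np.float64(0.07338629889554096), 1)
cannula_bell_mid [([0.337, 0.055, 0.058], 0.93), ([0.465, 0.088, 0.07], 0.76), ([0.341, 0.135, 0.059], 0.72)]
ring0_top [([0.45, 0.156, 0.084], 0.75)]
ring1_top [([0.463, 0.088, 0.083], 0.69), ([0.477, 0.02, 0.087], 0.16)]
ring2_top [([0.482, 0.02, 0.089], 0.66)]
cannula_slim0_mid [([0.481, 0.017, 0.068], 0.5)]
4.525 [-0.87 -0.03  0.61  1.96  0.02  1.21 -0.07] [0.44 0.08 0.33]
```

View pics/w1.png

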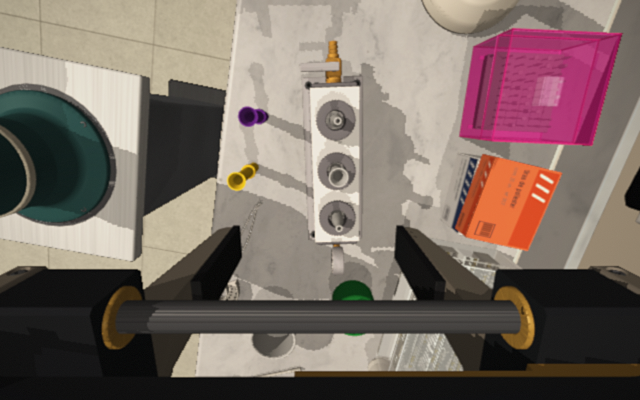

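The wrist view shows the manifold square to the gripper, with the bell in the middle port at (338,176) and slim cannulas at (337,120) and (337,218). Next I'll fit the ring centres from depth, and the beaker rim from the top camera's depth.

```bash
python3 - <<'E'
from h import *
w=np.load("w1.npy").reshape(-1,3)
for z0,z1,c in [(.080,.093,(.465,.088)),(.080,.093,(.45,.155)),(.080,.093,(.479,.020)),(.115,.135,(.465,.088))]:
    m=(w[:,2]>z0)&(w[:,2]<z1)&(np.hypot(w[:,0]-c[0],w[:,1]-c[1])<.034)
    q=w[m]; (cx,cy),r=cv2.minEnclosingCircle(q[:,:2].astype(np.float32)); print(len(q),np.round(q.mean(0),4),np.round([cx,cy,r],4))
i=viewer.camera_info("top");d=np.load("top_d.npy");K=i["intrinsics"];v,u=np.mgrid[:400,:640]
W=np.stack([(u-K[0][2])*d/K[0][0],-(v-K[1][2])*d/K[1][1],-d],-1).reshape(-1,3)@np.array(i["rotation"]).T+i["eye"]
m=(W[:,2]>.045)&(W[:,2]<.065)&(np.hypot(W[:,0]-.42,W[:,1]+.225)<.055); q=W[m]
print(len(q),cv2.minEnclosingCircle(q[:,:2].astype(np.float32)),np.median(q[:,2]))
E
```

```text
769 [0.4627 0.0866 0.0854] [0.4643 0.0837 0.0266]
975 [0.4493 0.1504 0.0855] [0.4492 0.1502 0.0265]
785 [0.4788 0.0194 0.0853] [0.4794 0.0176 0.0266]
218 [0.465  0.0827 0.123 ] [0.4643 0.0835 0.0121]
93 ((0.42216646671295166, -0.22679440677165985), 0.03976491838693619) 0.0553978223342837
```

```bash
sed -i 's/^T=.*/T=0.224/' h.py; python3 - <<'E'
from h import *
def st(l):
    s=env.sense(); print(l,round(s["t"],2),np.round(s["ee_pos"],4),np.round(s["wrist_force"],1),np.round(s["moment"],2),round(s["gripper_width"],4),np.round(s["grasp_force"],1))
c=[.4643,.0837]
env.movel(c+[.17],R()); st("above")
env.movel(c+[.092],rate=.08); st("low")
effector.grasp(3); st("closed")
env.movel(c+[.086],rate=.03); st("86")
env.movel(c+[.081],rate=.03); st("81")
E
```

```text
above 5.76 [0.4648 0.0838 0.1707] [-0.2 -0.2  0.1] [-0.07  0.02  0.01] 0.092 0.0
low 6.88 [0.4647 0.0838 0.0924] [-0.2  0.6  0.7] [-0.1   0.09 -0.06] 0.092 0.0
closed 7.93 [0.4643 0.0837 0.092 ] [ 0.4 -0.1 -0. ] [-0.08  0.05  0.02] 0.0226 3.0
86 8.28 [0.4653 0.0839 0.0863] [0.3 1.5 3.7] [ 0.03 -0.15 -0.01] 0.0224 5.2
81 8.6 [0.4653 0.0839 0.0814] [ 0.3 -0.3  6.6] [ 0.02 -0.03  0.03] 0.0225 6.3
```

```bash
python3 - <<'E'
from h import *
p,w=wrist("w2"); p2,_=viewer.read_camera("scene")
a=cv2.resize(p[150:400,180:500],(640,500)); b=cv2.resize(p2[150:270,235:355],(500,500),interpolation=cv2.INTER_CUBIC)
cv2.imwrite("pics/w2c.png",cv2.resize(np.hstack([a,b])[:,:,::-1],(800,351)))
E
```

```text
(no output)
```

View pics/w2c.png

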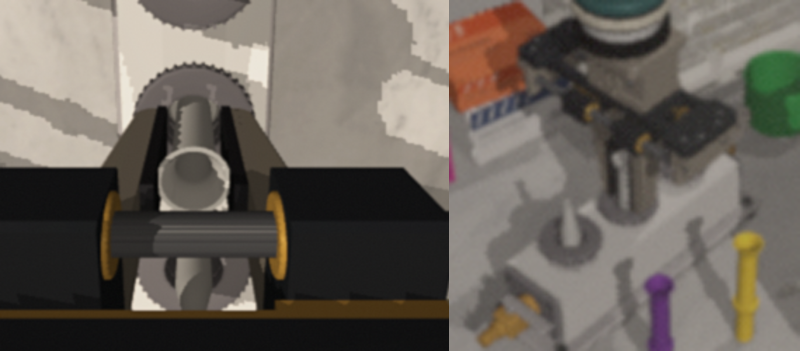

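The wrist crop shows the fingers straddling the tube over the middle ring, with the bell mouth at (195,180). The width reads 22.5 mm, so the fingers may be touching the bell instead of the tube. I'll press to the stop and squeeze harder.

```bash
cat >> h.py <<'E'
def st(l):
    s=env.sense(); print(l,round(s["t"],2),np.round(s["ee_pos"],4),np.round(s["wrist_force"],1),np.round(s["moment"],2),round(s["gripper_width"],4),np.round(s["grasp_force"],1)); return s
c=[.4643,.0837]
E
python3 - <<'E'
from h import *
env.movel(c+[.0785],rate=.02); st("785")
effector.grasp(40); env.pause(.2); st("squeezed")
E
```

```text
785 8.97 [0.4653 0.0839 0.0794] [-1.2  0.8 12.9] [-0.1   0.34  0.01] 0.0227 8.6
squeezed 9.39 [0.4651 0.0838 0.0794] [-1.6 -0.4 13.8] [-0.1   0.49  0.1 ] 0.0195 41.4
```

```bash
python3 - <<'E'
from h import *
for z in(.083,.090,.100):
    env.movel(c+[z],rate=.03); st(z)
p,w=wrist("w3"); cv2.imwrite("pics/w3c.png",cv2.resize(p[150:400,180:500],(640,500))[:,:,::-1])
E
```

```text
0.083 9.69 [0.465  0.0839 0.0833] [0.9 0.3 4.2] [-0.04 -0.04 -0.05] 0.0187 41.8
0.09 10.07 [0.464  0.0837 0.09  ] [-0.2  0.3  1.3] [-0.04 -0.07 -0.01] 0.0191 40.0
0.1 10.56 [0.4643 0.0838 0.1002] [ 0.3  0.6 -0.4] [-0.09  0.01  0.02] 0.019 40.0
```

View pics/w3c.png

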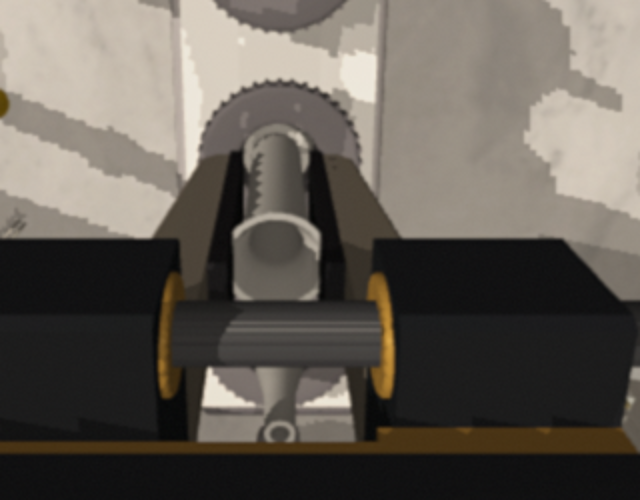

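The bell and bead have come up with the gripper, so the cannula is free. I'll lift it clear over the slim one and carry it to the beaker.

```bash
python3 - <<'E'
from h import *
env.movel(c+[.24],rate=.12); st("up")
try: env.movel([.422,-.227,.24],rate=.2)
except env.PlanningError as e: print(e); env.reach([.422,-.227,.24],R())
env.movel([.422,-.227,.15],rate=.12); s=st("over")
p,d=viewer.read_camera("scene"); i=viewer.camera_info("scene")
for n in("cannula_bell_foot","beaker"): print(n,[(np.round(r["at"],3).tolist(),round(r["score"],2)) for r in tip_of("scene",n)][:4])
cv2.imwrite("pics/s4.png",cv2.resize(p[100:260,300:500],(800,600))[:,:,::-1])
E
```

```text
up 11.93 [0.4638 0.0836 0.2394] [-0.1 -0.5 -1.2] [-0.07  0.07 -0.03] 0.0188 40.0
over 14.54 [ 0.4224 -0.2273  0.1505] [-0.2 -0.7 -0.4] [-0.02  0.05  0.04] 0.0196 40.0
cannula_bell_foot [([0.344, 0.136, -0.002], 0.85), ([0.422, -0.222, 0.086], 0.65), ([0.337, 0.053, 0.002], 0.58)]
beaker [([0.422, -0.225, -0.001], 0.95), ([0.55, -0.152, -0.0], 0.9), ([0.476, 0.02, 0.071], 0.67), ([0.448, 0.149, 0.085], 0.47)]
```

View pics/s4.png

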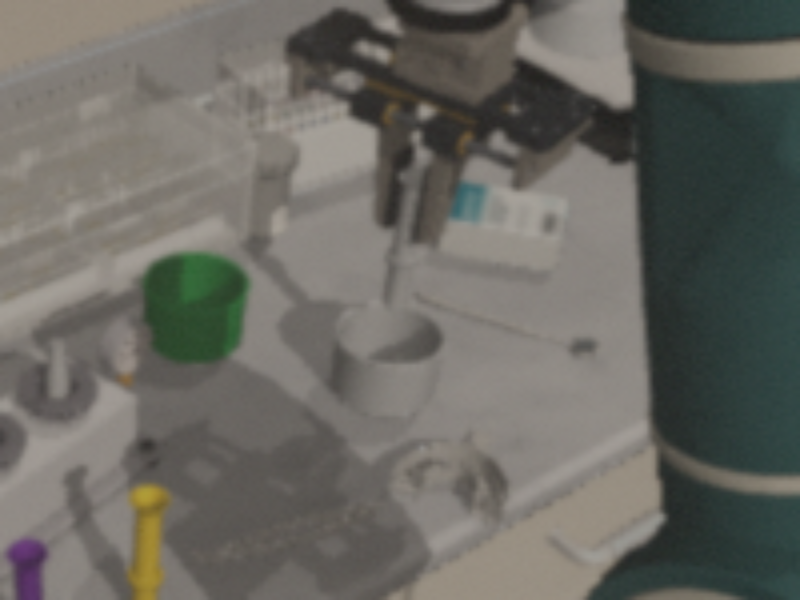

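The crop shows the cannula held at (400,220), with its foot over the steel beaker at (388,345). The detected foot height is 0.086, close to the expected 0.084. I'll lower it until it touches.

```bash
python3 - <<'E'
from h import *
env.movel([.422,-.226,.085],rate=.1); s=st("85")
z=.078
while z>.064:
    env.movel([.422,-.226,z],rate=.03); s=st(z)
    if s["wrist_force"][2]>4: break
    z-=.002
env.pause(.3); st("rest")
E
```

```text
85 15.49 [ 0.4223 -0.2264  0.0853] [ 0.4 -0.1  0.1] [-0.05  0.02 -0.01] 0.0192 40.0
0.078 15.88 [ 0.422 -0.226  0.078] [ 0.1  1.  -1.5] [-0.1   0.02  0.02] 0.0193 40.0
0.076 16.12 [ 0.4219 -0.226   0.0759] [-0.2 -0.5 -0.3] [-0.09  0.08  0.04] 0.019 40.0
0.074 16.38 [ 0.4219 -0.226   0.0739] [ 0.2  0.1 -1.4] [-0.12  0.12 -0.01] 0.0192 40.0
0.072 16.62 [ 0.4219 -0.226   0.0719] [ 0.9 -0.3 -1.1] [-0.08  0.09 -0.01] 0.0196 40.0
0.06999999999999999 16.88 [ 0.4219 -0.226   0.0699] [-0.7  0.9 -1.3] [-0.04  0.09  0.03] 0.0188 40.0
0.06799999999999999 17.12 [ 0.4234 -0.227   0.0692] [-0.4  0.2 10.9] [-0.08  0.26 -0.05] 0.0194 40.0
rest 17.43 [ 0.4234 -0.2269  0.0692] [-1.1 -0.7 10. ] [-0.06  0.22  0.04] 0.0192 40.0
```

```bash
python3 - <<'E'
from h import *
env.movel([.422,-.226,.0695],rate=.03); st("ease")
effector.release(); env.pause(.5); st("open")
env.movel([.422,-.226,.26],rate=.1); env.pause(.3); st("up")
p,d=viewer.read_camera("scene")
for n in("cannula_bell_foot","beaker","cannula_slim0_mid"): print(n,[(np.round(r["at"],3).tolist(),round(r["score"],2)) for r in tip_of("scene",n)][:4])
cv2.imwrite("pics/s5.png",cv2.resize(p[130:280,250:450],(800,600))[:,:,::-1])
E
```

```text
ease 17.68 [ 0.422  -0.2259  0.0695] [ 0.1 -0.2 -0.4] [-0.04  0.03  0.02] 0.0192 40.0
open 19.32 [ 0.422  -0.226   0.0695] [-0.4  0.3  0.7] [-0.1   0.02 -0.02] 0.0919 0.0
up 21.68 [ 0.422  -0.2261  0.2599] [ 0.3 -0.7  0.7] [-0.13  0.04  0.01] 0.0918 0.0
cannula_bell_foot [([0.334, 0.055, -0.001], 0.84), ([0.422, -0.224, 0.004], 0.73), ([0.345, 0.137, -0.003], 0.5)]
beaker [([0.548, -0.154, 0.0], 0.77), ([0.422, -0.223, 0.001], 0.6), ([0.467, 0.086, 0.086], 0.42)]
cannula_slim0_mid [([0.478, 0.021, 0.073], 0.5)]
```

View pics/s5.png

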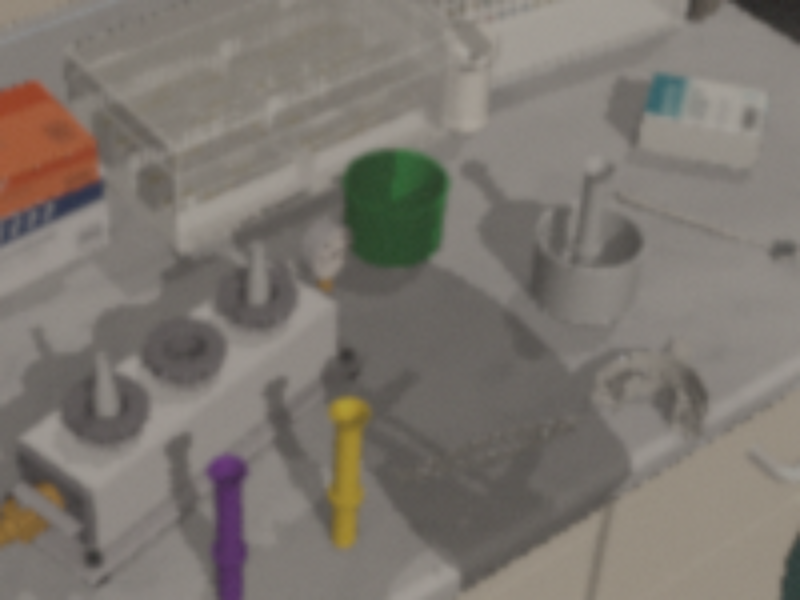

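The cannula stands in the steel beaker, bell up at (597,165) with its foot inside. The middle port at (183,350) is empty, and both slim cannulas are still in place.

```bash
python3 - <<'E'
from h import *
print(workorder.finish_job())
E
```

```text
the job is handed in; nothing more can be done
None
```

The bell-mouthed cannula is out of the middle port and standing bell up in the steel beaker; both slim cannulas are still plugged in, and the job was handed in shortly after 21.7 s on the robot's clock (no verdict was returned).

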